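# Clear the bench after the plant practical

### The job

Put away what is left on the bench after the practical: both Petri dishes flat in the green-lined specimen tray, lids up and side by side, not stacked; each stain bottle upright in the rack bay of its own colour; and the forceps lengthwise on the floor of the blue-lined instrument tray, beside the scissors and not on them. Keep the dishes level and set dishes and bottles down gently instead of dropping them, and leave the flask and the tissue box where they are.

Things in the scene. Friction and masses are not known exactly. Their poses are not given: they have to be found in the camera images.
- seed_dish_center (a point): closed clear Petri dish, a flat round disc 57 mm in diameter and 15 mm tall, lid fixed on, dark brown seeds on a white paper disc inside; light, stands flat. The point is its centre, 7.5 mm above its underside; its z axis points out of the lid. It is picked up across its rim.
- needle_dish_center (a point): closed clear Petri dish, a flat round disc 57 mm in diameter and 15 mm tall, lid fixed on, a green conifer twig with needles on a white paper disc inside; light, stands flat. The point is its centre, 7.5 mm above its underside; its z axis points out of the lid. It is picked up across its rim.
- red_bottle_center (a point): red stain dropping bottle: upright white round body 27 mm in diameter up to 42 mm, with a red band round it, and a narrow red cap; 65 mm tall in all. The point is its centre, 32.5 mm above its underside; z axis up.
- blue_bottle_center (a point): blue stain dropping bottle: upright white round body 27 mm in diameter up to 42 mm, with a blue band round it, and a narrow blue cap; 65 mm tall in all. The point is its centre, 32.5 mm above its underside; z axis up.
- forceps_center (a point): steel forceps lying on their side, 115 mm long, about 13 mm wide across the two arms at the middle and 9 mm high. The point is the middle, 4.5 mm above the table; x axis along the length, to the tips; z axis up. They do not spring: a rigid piece, gripped across the two arms at the middle.
- specimen_tray: specimen tray: shallow white tray with a pale green liner, empty, 180 mm (its x) by 140 mm (its y), fixed to the bench. Walls 4 mm thick, rim 15 mm high, floor 4 mm above the underside. Origin at the centre of its underside, z up. It holds the two dishes side by side, one at each half of its length (45 mm to either side of the origin along x leaves room for fingers).
- instrument_tray: instrument tray: shallow steel tray with a blue mat, 180 mm (its x) by 140 mm (its y), fixed. Walls 4 mm thick, rim 15 mm high, floor 4 mm above the underside. Origin at the centre of its underside, z up. A pair of steel scissors lies in it along x, fixed, 6 mm thick (8 mm at the pivot), covering y from +15 to +65 mm; the rest (y below +10 mm) is free for the forceps.
- stain_rack: rack for the stain bottles: low grey tray, 151 mm (its x) by 53 mm (its y), fixed, with three square bays in a row along x, each 45 mm wide, pitch 49 mm. Bay floor 4 mm, rim and dividers 12 mm above the underside. Origin at the centre of the underside, z up. Bay with red floor at x = -49 mm, bay with blue floor at x = 0, both empty; the bay at x = +49 mm is green and already holds its green-capped bottle (69 mm above the bench, fixed).
- flask: bystander: clear glass conical flask, base 85 mm wide, 140 mm tall, with a green sprig standing up to about 240 mm. Origin at the centre of its underside. To be left alone.
- tissue_box: bystander: dark purple cube-shaped tissue box, 115 x 115 mm, 110 mm tall. Origin at the centre of its underside. To be left alone.
Not all that is in view belongs to the job. Of the things that look like the instrument_tray, the middle-sized one is meant.

How it is judged:
By the outcome, as a careful person would: the job done as asked, in the order asked, and still so for the second after the job is handed in, with the robot touching nothing.
It also fails if it takes over 115 s, if anything falls off the work surface, if the arm or the gripper's body presses on something with over 40 N, if the wrist force passes 120 N, or if a joint passes its speed limit or range.

### The arm

A 6-joint arm with a two-finger parallel gripper is mounted at the origin on the work surface. World frame = base frame: x ahead of the robot, y to its left, z up, the work surface at z = 0. Lengths are in mm, angles in rad, forces in N, time in s.
With the tool pointing down it reaches from about 150 to 775 mm from the base axis. Payload 6.1 kg.
Tool frame: the origin (TCP) lies midway between the tips of the shut fingers; the grasp point (between the pads) lies 19 mm behind it; z points along the fingers, y is the line along which they close (so a half turn about z gives the same grasp; the last joint's range is limited). The gripper opens to 85 mm and grips with 20 to 120 N. Pads are 22 mm wide; open, the fingers measure 114 mm over their backs; the gripper's body (76 mm by 85 mm) begins 54 mm behind the grasp point. The pads swing forward as they close: fully open they stand 13 mm farther back than shut.
Start: joints at [1.167, 0.126, -0.04, 1.405, 0, 1.571], TCP at [206.273, 482.763, 231.295] pointing down, gripper open.
Joint ranges: [-2.72, 2.72], [-0.95, 1.95], [-1.27, 1.35], [-1.78, 2.02], [-1.46, 1.47], [-3.14, 3.14]. Speed limits (rad/s): [2.39, 2.39, 3.01, 3.14, 3.14, 3.14].

### API

Orientations are given as [roll, pitch, yaw] about the fixed x, y, z axes, in that order (R = Rz(yaw) Ry(pitch) Rx(roll)).
In Python, from plant import readout, vision, job gives the robot as it stands.
- The arm moves only by the tool drive_tool, never from a script. Its argument "plan" is a list of rows, each a list of 3 entries, a list of its own where there are three numbers: the shift along the tool's x, y, z as a fraction of full scale, then the turn about the tool's z as a fraction of full scale, then the closure in counts, from 0 (fully open) to 255 (shut). A call has 1 to 12 rows; each row is the pose to reach, as a shift and turn from the pose commanded when the call began, along the tool's axes at that moment, turning the shorter way round; what a row does not reach only later rows make up. Full scale, the value 1, is 10 cm for a shift and pi rad for a turn. A row lasts 1/12 s, in which the tool goes at most 41.7 mm and 7.16 degrees, less where a joint would pass 70% of its speed; a pose out of reach is approached as far as the arm can. A call with a number of a shift or a turn outside -1 to 1 is refused whole. A call with a gripper value outside its range is refused whole. The fingers move at their own pace and stop on an object; "newtons" is the grip in N (left out, the last holds). Time passes only in rows, so rows that repeat a pose let the fingers close. It gives the time, the measured TCP pose, the force, the opening and the grip force at its end, in the units of the state.
- readout.observe(): the state, without advancing time (a new reading comes with each control period).
- vision.capture(name): name is "side" or "top" or "wrist"; returns a dict with "frame" (400x640x3 uint8, red, green, blue), "depth" (400x640 float32, mm along the optical axis (not along the pixel's ray), 0 where there is no reading), "vertical_fov" (degrees; the focal length in pixels is half the picture's height over the tangent of half this angle, whatever the lens; pixels are square), "cx", "cy" (the principal point, pixels), "cam_to_world" (4x4, takes a point from camera to world coordinates); the wrist camera has in their place "T_tool_cam" (4x4, takes a point from camera to tool coordinates, whose origin is the TCP and whose axes are the flange's). Camera axes: x right, y down, z forward; pixel columns grow to the right and rows downward; lengths in mm; the calibration is good to about 2 mm. A picture is of the moment at which its call begins: read the wrist's pose just before it.
- job.close_job(): hands the job in; it is judged then, once.
The state is a dict: "clock": time; "joint_pos": joint angles; "dq": joint speeds; "effort": joint torques, N m; "tool_pos": TCP position; "ee_rot": TCP orientation; "wrist_force": force on the tool from outside, world axes, zero at the start; "torque": the same for the moment, N m; "finger_gap": finger opening in mm; "gripper_force": force on a finger pad.
Only numpy, scipy, OpenCV 4.12 (cv2) and the standard library are available. Lean on these libraries where they do the work, as an engineer would, in place of code of your own. Each camera call takes 0.05 s, during which the arm holds its last target. There are 200 camera calls.

## Working session

There is one attempt and no reset: what is moved stays moved. The work goes in short steps, Python scripts to look and compute and a tool call to move; the robot and the scene stay as the last step left them, time stands still between calls to the robot, and variables do not carry over. Pictures are saved under pics/ and viewed, at most 14 in all, crops included, and the job is handed in when it is done.

Besides the shell and the picture viewer there is one more tool, called as a command line: name --argument value ..., lists and objects as JSON in quotes. drive_tool: Moves the arm, as the interface text tells. Its arguments: {"type":"object","properties":{"plan":{"type":"array","items":{"type":"array"}},"newtons":{"type":"number"}},"required":["plan"]}

```bash
ls; mkdir -p pics; cat > h.py <<'E'
import numpy as np, cv2
from plant import readout, vision, job
from scipy.spatial.transform import Rotation as Ro
def cap(n):
    s=readout.observe(); c=vision.capture(n)
    if n=='wrist':
        T=np.eye(4); T[:3,:3]=Ro.from_euler('xyz',s['ee_rot']).as_matrix(); T[:3,3]=s['tool_pos']
        c['M']=T@np.array(c['T_tool_cam'])
    else: c['M']=np.array(c['cam_to_world'])
    c['f']=200/np.tan(np.radians(c['vertical_fov'])/2); return c
def ray(c,u,v,z):
    d=c['M'][:3,:3]@np.array([(u-c['cx'])/c['f'],(v-c['cy'])/c['f'],1]); o=c['M'][:3,3]
    return o+d*(z-o[2])/d[2]
def cloud(c):
    v,u=np.mgrid[:400,:640]; D=c['depth']
    P=np.stack([(u-c['cx'])/c['f']*D,(v-c['cy'])/c['f']*D,D],-1)@c['M'][:3,:3].T+c['M'][:3,3]
    P[D==0]=np.nan; return P
def save(c,n): cv2.imwrite('pics/'+n+'.png',cv2.cvtColor(c['frame'],cv2.COLOR_RGB2BGR))
E
python3 - <<'E'
from h import *
import pickle
s=readout.observe(); print(s)
for n in ('top','side','wrist'):
    c=cap(n); save(c,n+'0'); pickle.dump(c,open(n+'0.pkl','wb')); print(n,c['f'],c['cx'],c['cy'],c['M'].round(3).tolist(),(c['depth']>0).mean())
E
```

```text
pics
{'clock': 0.0, 'joint_pos': array([ 1.16701008e+00,  1.26387117e-01, -4.05987364e-02,  1.40538453e+00,
        4.74700456e-06,  1.57082243e+00]), 'dq': array([-0.00059597,  0.00158716,  0.00132324, -0.00078323,  0.0015414 ,
       -0.00106023]), 'effort': array([ 5.01039394e-04, -4.35918546e+01,  3.52921522e+01,  1.74121535e-02,
       -1.15094676e-04, -1.83874863e-05]), 'tool_pos': array([206.11690471, 482.41531735, 230.52896977]), 'ee_rot': array([-3.14001860e+00, -4.70591819e-06,  2.73778031e+00]), 'wrist_force': array([ 0.3233104 , -0.67853223,  0.00943101]), 'torque': array([-0.03234288,  0.01286057, -0.0099885 ]), 'gripper_force': 0.0, 'finger_gap': 85.53864967015625}
top 440.3439743347438 313.4842957697248 205.67220204462413 [[-0.001, -0.997, 0.082, 396.815], [-1.0, -0.0, -0.016, 7.688], [0.016, -0.082, -0.997, 1083.598], [0.0, 0.0, 0.0, 1.0]] 0.99609375
side 476.8746655471472 314.34553493675804 197.5954939792574 [[0.738, -0.417, 0.53, -152.699], [-0.674, -0.451, 0.584, -665.244], [-0.005, -0.789, -0.614, 769.876], [0.0, 0.0, 0.0, 1.0]] 0.9959609375
wrist 343.5744511281704 320.46297598634715 203.71950157220013 [[0.393, 0.878, 0.274, 136.191], [0.919, -0.374, -0.12, 513.294], [-0.002, 0.299, -0.954, 372.977], [0.0, 0.0, 0.0, 1.0]] 0.9958125
```

View pics/top0.png

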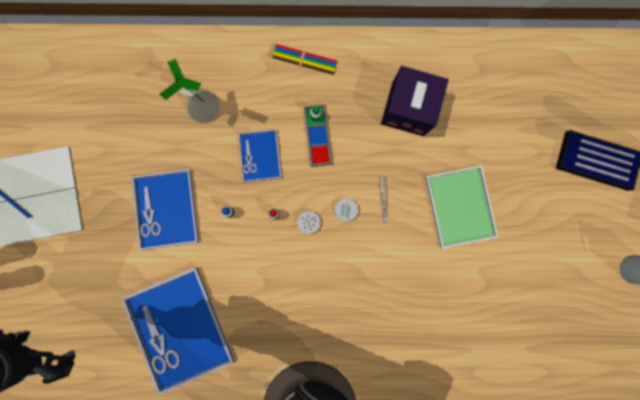

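View pics/side0.png

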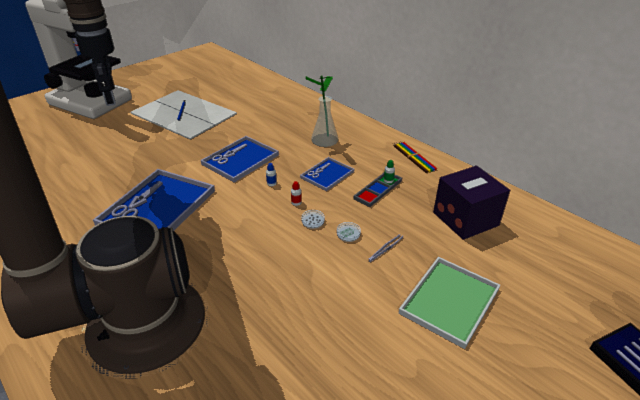

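Top view: three blue trays that could be the instrument tray, small (260,155), middle (165,210) and large (178,330). The middle-sized one at (165,210) is the one I want. The seed dish is at (308,222), needle dish (346,210), blue bottle (228,211), red bottle (274,213) and forceps (384,200). The green tray is at (462,206) and the rack at (318,135), with its red bay at (320,155) and blue at (317,135).

```bash
python3 - <<'E'
from h import *
import pickle
c=pickle.load(open('top0.pkl','rb')); P=cloud(c); hsv=cv2.cvtColor(c['frame'],cv2.COLOR_RGB2HSV)
H,S,V=hsv[...,0].astype(int),hsv[...,1],hsv[...,2]
def rep(name,m,z,roi):
    u0,v0,u1,v1=roi; mm=np.zeros_like(m,np.uint8); mm[v0:v1,u0:u1]=m[v0:v1,u0:u1]
    cs,_=cv2.findContours(mm,cv2.RETR_EXTERNAL,cv2.CHAIN_APPROX_NONE); k=max(cs,key=cv2.contourArea)
    pts=np.array([ray(c,*p[0],z)[:2] for p in k],np.float32); r=cv2.minAreaRect(pts); b=cv2.boxPoints(r)
    e=b[1]-b[0]; e2=b[2]-b[1]; L=e if np.hypot(*e)>np.hypot(*e2) else e2
    zz=np.nanmedian(P[...,2][mm>0])
    print(name,'ctr',np.round(r[0],1),'size',np.round(r[1],1),'long axis deg',round(np.degrees(np.arctan2(L[1],L[0])),1),'z',zz.round(1),'px',k.mean(0).round())
blue=(H>100)&(H<128)&(S>150)&(V>60); green=(H>40)&(H<85)&(S>60); red=((H<6)|(H>174))&(S>150)
rep('tray small',blue,4,(235,125,288,188)); rep('tray mid',blue,4,(125,165,205,255)); rep('tray large',blue,4,(115,260,240,395))
rep('spec',green,4,(420,160,500,255))
rep('bay red',red,4,(305,142,335,168)); rep('bay blue',blue,4,(305,122,332,147)); rep('bay green',green,4,(300,100,330,125))
rep('blue cap',blue,60,(215,200,240,222)); rep('red cap',red,60,(262,203,288,224))
gr=(S<60)&(V>90)
rep('seed',gr,15,(290,205,324,240)); rep('needle',gr,15,(328,192,362,226)); rep('forceps',(S<75),9,(374,170,394,228))
sm=lambda roi,i:P[roi[1]:roi[3],roi[0]:roi[2]][i]
a=(c['frame'][160:260,120:400]); cv2.imwrite('pics/crop.png',cv2.resize(a,(784,280),interpolation=cv2.INTER_CUBIC)[:,:,::-1])
for n,(u0,v0,u1,v1) in dict(seed=(290,205,326,240),needle=(328,192,364,226),fc=(376,172,394,228),bb=(215,200,240,222),rb=(262,203,288,224)).items():
    q=P[v0:v1,u0:u1].reshape(-1,3); h=q[q[:,2]>6]; print(n,len(h),h.max(0).round(),h.min(0).round(),np.median(h,0).round())
E
```

```text
tray small ctr [610.7 124.1] size [111.6  84.3] long axis deg 6.5 z 3.2 px [[257. 155.]]
tray mid ctr [476.8 354.4] size [166.5 125.6] long axis deg 7.8 z 4.8 px [[160. 209.]]
tray large ctr [187.7 315.7] size [225.7 169.3] long axis deg 22.8 z 6.5 px [[172. 332.]]
spec ctr [ 483.7 -375.2] size [167.7 125.9] long axis deg 11.0 z 5.0 px [[461. 207.]]
bay red ctr [613.2 -25.8] size [41.7 41.4] long axis deg 6.5 z 4.3 px [[320. 154.]]
bay blue ctr [662.1 -20. ] size [41.1 40.6] long axis deg 6.8 z 4.4 px [[317. 135.]]
bay green ctr [713. -14.] size [46. 45.] long axis deg 0.2 z 6.2 px [[315. 115.]]
blue cap ctr [469.3 196.5] size [11.6 11.4] long axis deg 45.3 z 64.0 px [[225. 211.]]
red cap ctr [464.7  86.3] size [11.7 11.6] long axis deg 0.3 z 64.4 px [[272. 213.]]
seed ctr [444.6   2.3] size [53.4 55.8] long axis deg -90.0 z 14.8 px [[308. 222.]]
needle ctr [476.3 -90.3] size [56.2 53.8] long axis deg 90.0 z 14.9 px [[346. 209.]]
forceps ctr [ 501.6 -180.9] size [ 14.8 113.5] long axis deg -0.8 z 5.4 px [[383. 196.]]
seed 436 [474.  30.  20.] [418. -26.   6.] [445.   4.  15.]
needle 430 [503. -62.  23.] [ 449. -116.    8.] [476. -89.  15.]
fc 81 [ 561. -176.   12.] [ 445. -203.    6.] [ 487. -185.    8.]
bb 129 [481. 209.  66.] [456. 183.  10.] [468. 192.  45.]
rb 115 [477.  98.  67.] [451.  73.   9.] [463.  85.  46.]
```

View pics/crop.png

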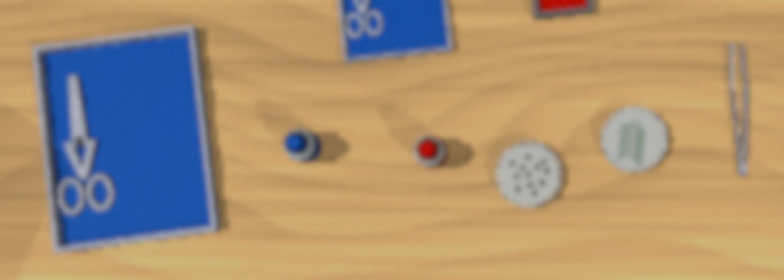

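The crop confirms the choices: middle tray with scissors on the left (+y), both bottles, seed and needle dishes, and forceps. The measured sizes match the description: tray floor 167x126 inside the walls, dishes about 56 mm, bays 42 mm. Moving towards the seed dish now.

drive_tool --plan '[[[-1,-0.85,0],0,0],[[-1,-0.85,0],0,0],[[-1,-0.85,0],0,0],[[-1,-0.85,0],0,0],[[-1,-0.85,0],0,0]]' --newtons 25

```text
clock: 0.57
tool_pos: [265.6, 363.5, 231.5]
ee_rot: [3.141, 0.0, 2.734]
wrist_force: [0.6, 0.5, -0.8]
finger_gap: 85.6
gripper_force: 0.0
```

drive_tool --plan '[[[-1,-0.85,0],0,0],[[-1,-0.85,0],0,0],[[-1,-0.85,0],0,0],[[-1,-0.85,0],0,0],[[-1,-0.85,0],0,0]]'

```text
clock: 0.98
tool_pos: [324.2, 247.2, 231.3]
ee_rot: [3.141, -0.0, 2.734]
wrist_force: [-0.4, -0.2, -0.5]
finger_gap: 85.4
gripper_force: 0.0
```

drive_tool --plan '[[[-1,-0.85,0],0,0],[[-1,-0.85,0],0,0],[[-1,-0.85,0],0,0],[[-1,-0.85,0],0,0],[[-1,-0.85,0],0,0]]'

```text
clock: 1.4
tool_pos: [382.9, 130.4, 231.1]
ee_rot: [3.141, -0.001, 2.735]
wrist_force: [-0.2, 0.2, 0.5]
finger_gap: 85.5
gripper_force: 0.0
```

drive_tool --plan '[[[-0.8,-0.7,0],0,0],[[-0.8,-0.7,0],0,0],[[-0.8,-0.7,0],0,0],[[-0.8,-0.7,0],0,0],[[-0.8,-0.7,0],0,0]]'

```text
clock: 1.82
tool_pos: [428.4, 36.1, 230.9]
ee_rot: [3.141, -0.001, 2.738]
wrist_force: [-0.3, 0.4, 0.2]
finger_gap: 85.5
gripper_force: 0.0
```

```bash
cat >> h.py <<'E'
def go(x,y,z,yawdeg):
    "shift (tool axes, fractions) and turn from the present pose"
    s=readout.observe(); R=Ro.from_euler('xyz',s['ee_rot']).as_matrix(); psi=s['ee_rot'][2]
    d=np.radians(yawdeg)-psi; d=(d+np.pi)%(2*np.pi)-np.pi
    return 'shift',(R.T@(np.array([x,y,z])-s['tool_pos'])/100).round(3),'turn',round(-d/np.pi,3)
E
python3 - <<'E'
from h import *
s=readout.observe(); print(s['joint_pos'],s['tool_pos'],s['ee_rot'],s['clock'])
c=cap('wrist'); save(c,'w1'); print(go(445,3,200,191))
E
```

```text
[ 8.34033595e-02 -5.28525324e-02 -2.26620682e-01  1.39787149e+00
  1.04017375e-03  4.86579282e-01] [428.43614109  36.12454251 230.91379476] [ 3.14106754e+00 -1.23182661e-03  2.73841662e+00] 1.8167
('shift', array([-0.287, -0.242,  0.31 ]), 'turn', np.float64(-0.189))
```

View pics/w1.png

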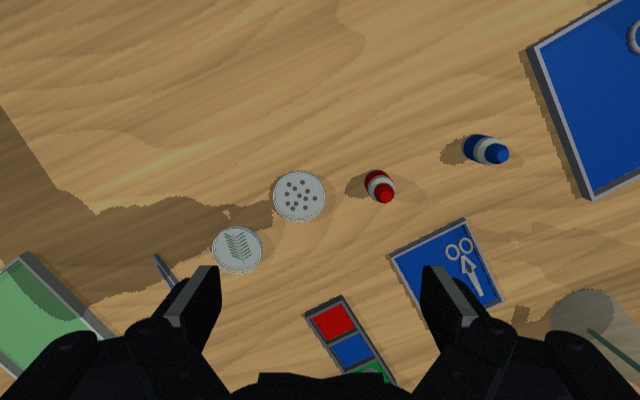

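The wrist view shows the seed dish at (299,195), needle dish (237,250), red cap (383,194) and blue cap (498,155). Measuring the seed dish again from closer.

drive_tool --plan '[[[-0.29,-0.24,0.6],-0.19,40],[[-0.29,-0.24,0.6],-0.19,40],[[-0.29,-0.24,0.6],-0.19,40],[[-0.29,-0.24,0.6],-0.19,40],[[-0.29,-0.24,0.6],-0.19,40],[[-0.29,-0.24,0.6],-0.19,40],[[-0.29,-0.24,0.6],-0.19,40],[[-0.29,-0.24,0.6],-0.19,40]]'

```text
clock: 2.53
tool_pos: [445.2, 2.4, 171.4]
ee_rot: [3.141, 0.0, -2.949]
wrist_force: [0.2, 0.3, -0.2]
finger_gap: 72.3
gripper_force: 0.0
```

```bash
cat >> h.py <<'E'
def circ(c,guess,z,mask,rmm=45):
    "largest mask blob near guess, as min enclosing circle / rect on plane z"
    p=np.linalg.inv(c['M'])@np.array([*guess,z,1]); u,v=p[0]/p[2]*c['f']+c['cx'],p[1]/p[2]*c['f']+c['cy']; r=rmm*c['f']/p[2]
    k=np.zeros((400,640),np.uint8); cv2.circle(k,(int(u),int(v)),int(r),255,-1); k[~mask]=0
    cs,_=cv2.findContours(k,cv2.RETR_EXTERNAL,cv2.CHAIN_APPROX_NONE); q=max(cs,key=cv2.contourArea)
    pts=np.array([ray(c,*a[0],z)[:2] for a in q],np.float32); R=cv2.minAreaRect(pts); b=cv2.boxPoints(R)
    e=max((b[1]-b[0],b[2]-b[1]),key=np.linalg.norm)
    m=cv2.minEnclosingCircle(pts)
    return dict(px=q.mean(0)[0].round().tolist(),circ=(np.round(m[0],1).tolist(),round(m[1],1)),rect=(np.round(R[0],1).tolist(),np.round(R[1],1).tolist()),deg=round(float(np.degrees(np.arctan2(e[1],e[0]))),1))
def hsv(c): h=cv2.cvtColor(c['frame'],cv2.COLOR_RGB2HSV); return h[...,0].astype(int),h[...,1],h[...,2]
E
python3 - <<'E'
from h import *
s=readout.observe(); print(s['joint_pos'].round(2),s['tool_pos'],s['ee_rot'],s['finger_gap'])
c=cap('wrist'); save(c,'w2'); H,S,V=hsv(c); g=(S<70)&(V>90)
print(circ(c,(445,3),15,g,42)); print(circ(c,(476,-90),15,g,42))
P=cloud(c)
for q in ((445,3),(476,-90)):
    m=(np.hypot(P[...,0]-q[0],P[...,1]-q[1])<45)&(P[...,2]>9)&(P[...,2]<25); a=P[m]; print(m.sum(),cv2.minEnclosingCircle(a[:,:2].astype(np.float32)),np.median(a,0))
m=(np.hypot(P[...,0]-445,P[...,1]-60)<20); print('table z',np.nanmedian(P[...,2][m]))
print(go(445,3,60,191))
E
```

```text
[ 0.01 -0.02 -0.32  1.27  0.   -0.19] [445.21087433   2.42827547 171.44992647] [ 3.14138646e+00  3.09404629e-04 -2.94882010e+00] 72.26748045497366
{'px': [321.0, 184.0], 'circ': ([444.8, 3.3], 29.2), 'rect': ([444.8, 3.2], [57.2, 55.9]), 'deg': 11.0}
{'px': [216.0, 197.0], 'circ': ([475.2, -87.8], 29.9), 'rect': ([475.1, -87.9], [56.5, 59.1]), 'deg': -36.8}
3099 ((445.46295166015625, 3.4000110626220703), 28.652694702148438) [444.44843228   3.08313434  14.64786711]
3051 ((476.3960266113281, -88.69274139404297), 28.907575607299805) [474.73635454 -88.47457093  14.70097346]
table z 232.02769062260398
('shift', array([1.000e-03, 9.000e-03, 1.115e+00]), 'turn', np.float64(0.0))
```

View pics/w2.png

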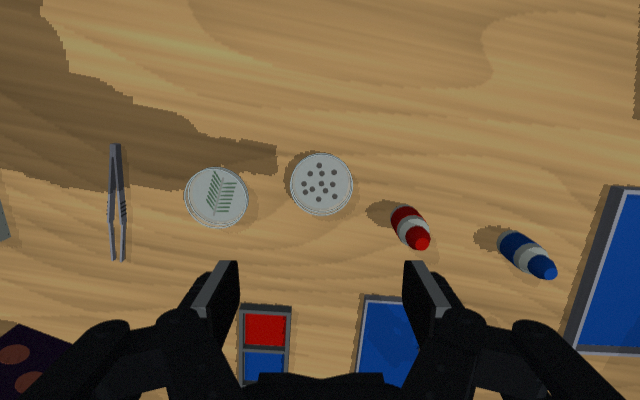

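The seed dish is at (321,184), under the grasp, with 1 mm agreement between views. The forceps are at (117,200), with the joined end nearer the robot. Descending to grasp.

drive_tool --plan '[[[0,0.01,0.35],0,40],[[0,0.01,0.7],0,40],[[0,0.01,1.0],0,40],[[0,0.01,1.0],0,40]]'

```text
clock: 2.92
tool_pos: [441.1, 2.5, 66.2]
ee_rot: [3.14, -0.008, -2.949]
wrist_force: [-1.1, -0.4, -0.9]
finger_gap: 71.9
gripper_force: 0.0
```

drive_tool --plan '[[[0,0,0.2],0,40],[[0,0,0.4],0,40],[[0,0,0.55],0,40],[[0,0,0.65],0,40],[[0,0,0.72],0,40],[[0,0,0.72],0,40],[[0,0,0.72],0,40]]'

```text
clock: 3.5
tool_pos: [445.6, 2.2, 0.1]
ee_rot: [-3.141, 0.001, -2.949]
wrist_force: [-0.1, 0.1, 0.8]
finger_gap: 71.6
gripper_force: 0.0
```

drive_tool --plan '[[[0,0,0],0,90],[[0,0,0],0,110],[[0,0,0],0,110],[[0,0,0],0,110],[[0,0,0],0,110],[[0,0,0],0,110]]' --newtons 25

```text
clock: 4.0
tool_pos: [446.0, 2.1, 0.7]
ee_rot: [-3.141, 0.002, -2.949]
wrist_force: [-1.2, -0.4, 5.8]
finger_gap: 56.0
gripper_force: 25.8
```

drive_tool --plan '[[[0,0,-0.05],0,110],[[0,0,-0.2],0,110],[[0,0,-0.45],0,110],[[0,0,-0.7],0,110],[[0,0,-0.9],0,110],[[0,0,-0.9],0,110]]'

```text
clock: 4.5
tool_pos: [447.7, 2.1, 94.0]
ee_rot: [-3.14, 0.007, -2.949]
wrist_force: [1.4, 0.5, -0.3]
finger_gap: 55.5
gripper_force: 26.7
```

drive_tool --plan '[[[0.05,-0.15,0],0,110],[[0.08,-0.4,0],0,110],[[0.14,-0.7,0],0,110],[[0.2,-1,0],0,110]]'

```text
clock: 4.83
tool_pos: [444.5, -100.6, 89.3]
ee_rot: [-3.141, 0.0, -2.947]
wrist_force: [0.8, -0.5, -0.8]
finger_gap: 55.7
gripper_force: 26.7
```

drive_tool --plan '[[[0.06,-0.3,0],0,110],[[0.12,-0.6,0],0,110],[[0.18,-0.9,0],0,110],[[0.2,-1,0],0,110]]'

```text
clock: 5.17
tool_pos: [444.0, -205.0, 89.1]
ee_rot: [-3.14, -0.0, -2.951]
wrist_force: [0.4, -0.1, 0.5]
finger_gap: 55.7
gripper_force: 26.8
```

drive_tool --plan '[[[0.06,-0.3,0],0,110],[[0.12,-0.6,0],0,110],[[0.18,-0.9,0],0,110],[[0.2,-1,0],0,110]]'

```text
clock: 5.5
tool_pos: [443.7, -306.7, 89.0]
ee_rot: [-3.141, -0.0, -2.951]
wrist_force: [0.3, -0.8, -0.3]
finger_gap: 55.7
gripper_force: 26.8
```

drive_tool --plan '[[[0.06,-0.25,0],0,110],[[0.12,-0.5,0],0,110],[[0.16,-0.65,0],0,110],[[0.18,-0.75,0],0,110],[[0.18,-0.75,0],0,110],[[0.18,-0.75,0],0,110]]'

```text
clock: 6.0
tool_pos: [440.4, -380.2, 89.0]
ee_rot: [3.14, -0.0, -2.949]
wrist_force: [-0.0, 0.6, 0.4]
finger_gap: 55.6
gripper_force: 26.9
```

```bash
python3 - <<'E'
from h import *
s=readout.observe(); print(s['joint_pos'].round(2),s['tool_pos'],s['ee_rot'],s['finger_gap'],s['gripper_force'],s['wrist_force'])
c=cap('wrist'); save(c,'w3'); H,S,V=hsv(c); g=(H>40)&(H<85)&(S>60)
print(circ(c,(483.7,-375.2),4,g,200))
P=cloud(c); m=g&(abs(P[...,2]-4)<4); print('liner z',np.median(P[m],0))
c=cap('top'); save(c,'t3'); print(s['clock'])
E
```

```text
[-0.71  0.27 -0.18  1.12  0.   -0.91] [ 440.38322024 -380.19763544   88.99570044] [ 3.14040357e+00 -2.42018961e-04 -2.94872529e+00] 55.573043753951 26.85649663209915 [-0.0469329   0.570273    0.38312928]
{'px': [319.0, 203.0], 'circ': ([443.4, -379.9], 77.9), 'rect': ([443.4, -380.1], [85.0, 130.9]), 'deg': -79.0}
liner z [ 437.91519031 -378.74022194    4.67117472]
6.0
```

View pics/w3.png

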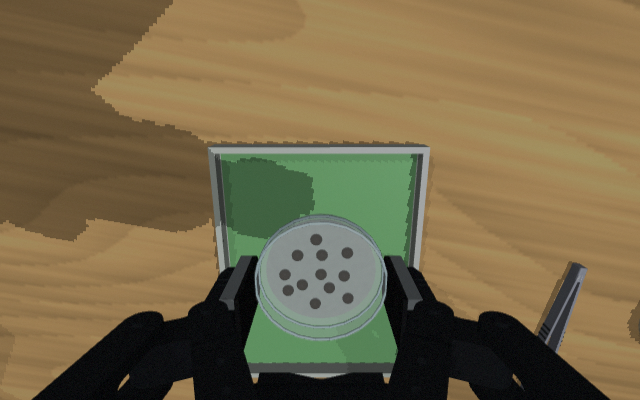

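The dish is held level above the near half of the green tray. The near floor edge gives a tray centre of about (485,-373) and yaw 11°, agreeing with the top view. Lowering it gently.

drive_tool --plan '[[[0,0.0,0.2],0,110],[[0,0,0.45],0,110],[[0,0,0.65],0,110],[[0,0,0.75],0,110],[[0,0,0.8],0,110],[[0,0,0.82],0,110],[[0,0,0.835],0,110],[[0,0,0.845],0,110],[[0,0,0.845],0,110],[[0,0,0.845],0,110]]'

```text
clock: 6.93
tool_pos: [440.9, -381.2, 5.6]
ee_rot: [-3.141, 0.001, -2.949]
wrist_force: [-0.3, -0.0, 0.3]
finger_gap: 55.9
gripper_force: 26.9
```

drive_tool --plan '[[[0,0,0],0,80],[[0,0,0],0,60],[[0,0,0],0,45],[[0,0,0],0,40],[[0,0,0],0,40],[[0,0,0],0,40]]'

```text
clock: 7.43
tool_pos: [440.5, -380.9, 4.8]
ee_rot: [-3.142, -0.0, -2.949]
wrist_force: [0.6, 0.3, 0.2]
finger_gap: 72.0
gripper_force: 0.0
```

drive_tool --plan '[[[0,0,-0.1],0,40],[[0,0,-0.3],0,40],[[0,0,-0.6],0,40],[[0,0,-0.9],0,40],[[0,0,-0.9],0,40],[[0,0,-0.9],0,40]]'

```text
clock: 7.93
tool_pos: [441.7, -382.0, 97.8]
ee_rot: [-3.138, 0.003, -2.948]
wrist_force: [-0.5, -0.6, -0.6]
finger_gap: 72.1
gripper_force: 0.0
```

```bash
python3 - <<'E'
from h import *
c=cap('wrist'); H,S,V=hsv(c); g=(S<70)&(V>90); 
print(circ(c,(440.5,-381),19,g,40)); P=cloud(c); m=(np.hypot(P[...,0]-440,P[...,1]+381)<22)&(P[...,2]<40); print(np.nanmedian(P[...,2][m]))
print(go(475.5,-88.3,90,191))
E
```

```text
{'px': [322.0, 209.0], 'circ': ([439.8, -380.7], 29.5), 'rect': ([440.0, -381.3], [58.0, 56.8]), 'deg': 38.4}
18.689332410683264
('shift', array([-0.902,  2.809,  0.056]), 'turn', np.float64(0.0))
```

Seed dish is placed with its lid at z 18.7. Now the needle dish.

drive_tool --plan '[[[-0.1,0.3,0],0,40],[[-0.2,0.65,0],0,40],[[-0.3,0.98,0],0,40],[[-0.3,0.98,0],0,40]]'

```text
clock: 8.32
tool_pos: [449.9, -273.8, 93.4]
ee_rot: [3.137, -0.002, -2.945]
wrist_force: [-0.7, -0.2, -0.3]
finger_gap: 72.2
gripper_force: 0.0
```

drive_tool --plan '[[[-0.1,0.3,0],0,40],[[-0.2,0.65,0],0,40],[[-0.3,0.98,0],0,40],[[-0.3,0.98,0],0,40]]'

```text
clock: 8.65
tool_pos: [460.8, -172.3, 93.6]
ee_rot: [3.138, -0.002, -2.944]
wrist_force: [0.1, -0.3, 0.0]
finger_gap: 71.8
gripper_force: 0.0
```

drive_tool --plan '[[[-0.1,0.3,0],0,40],[[-0.2,0.6,0],0,40],[[-0.3,0.84,0],0,40],[[-0.3,0.85,0],0,40],[[-0.3,0.85,0],0,40],[[-0.3,0.85,0],0,40]]'

```text
clock: 9.15
tool_pos: [474.5, -88.2, 94.2]
ee_rot: [-3.142, -0.001, -2.948]
wrist_force: [-0.5, -0.1, -0.3]
finger_gap: 71.9
gripper_force: 0.0
```

```bash
python3 - <<'E'
from h import *
c=cap('wrist'); H,S,V=hsv(c); g=(S<70)&(V>90); 
print(circ(c,(475.5,-88.5),15,g,38)); P=cloud(c); m=(np.hypot(P[...,0]-475,P[...,1]+88)<40)&(P[...,2]<25)&(P[...,2]>9); print(cv2.minEnclosingCircle(P[m][:,:2].astype(np.float32)),readout.observe()['tool_pos'])
print(go(475.5,-88.3,0,191))
E
```

```text
{'px': [319.0, 213.0], 'circ': ([475.5, -88.9], 29.3), 'rect': ([475.5, -89.0], [57.7, 56.8]), 'deg': 11.1}
((476.47479248046875, -88.81704711914062), 28.695436477661133) [474.48669309 -88.55032092  94.27579575]
('shift', array([-0.011,  0.001,  0.943]), 'turn', np.float64(0.0))
```

drive_tool --plan '[[[-0.01,0,0.3],0,40],[[-0.01,0,0.55],0,40],[[-0.01,0,0.75],0,40],[[-0.01,0,0.87],0,40],[[-0.01,0,0.935],0,40],[[-0.01,0,0.935],0,40],[[-0.01,0,0.935],0,40]]'

```text
clock: 9.78
tool_pos: [475.9, -88.4, 1.5]
ee_rot: [-3.142, -0.0, -2.95]
wrist_force: [0.3, 0.4, 0.7]
finger_gap: 71.8
gripper_force: 0.0
```

drive_tool --plan '[[[0,0,0],0,90],[[0,0,0],0,110],[[0,0,0],0,110],[[0,0,0],0,110],[[0,0,0],0,110],[[0,0,0],0,110]]'

```text
clock: 10.28
tool_pos: [476.8, -88.1, 2.7]
ee_rot: [-3.14, 0.002, -2.949]
wrist_force: [-2.1, -1.3, 6.7]
finger_gap: 55.2
gripper_force: 26.5
```

drive_tool --plan '[[[0,0,-0.05],0,110],[[0,0,-0.2],0,110],[[0,0,-0.45],0,110],[[0,0,-0.7],0,110],[[0,0,-0.9],0,110],[[0,0,-0.9],0,110]]'

```text
clock: 10.78
tool_pos: [478.4, -88.0, 96.0]
ee_rot: [-3.139, 0.007, -2.948]
wrist_force: [1.0, 0.6, 0.0]
finger_gap: 55.7
gripper_force: 26.7
```

drive_tool --plan '[[[0,-0.15,0],0,110],[[0,-0.4,0],0,110],[[0,-0.7,0],0,110],[[0,-1,0],0,110]]'

```text
clock: 11.12
tool_pos: [495.0, -186.3, 91.1]
ee_rot: [3.141, 0.0, -2.947]
wrist_force: [0.4, 0.9, -0.6]
finger_gap: 55.6
gripper_force: 26.7
```

drive_tool --plan '[[[0,-0.3,0],0,110],[[0,-0.6,0],0,110],[[0,-0.9,0],0,110],[[0,-1,0],0,110]]'

```text
clock: 11.45
tool_pos: [514.7, -287.2, 90.6]
ee_rot: [-3.141, 0.0, -2.951]
wrist_force: [0.5, 0.3, 0.0]
finger_gap: 55.8
gripper_force: 26.7
```

drive_tool --plan '[[[0,-0.3,0],0,110],[[0,-0.55,0],0,110],[[0,-0.72,0],0,110],[[0,-0.8,0],0,110],[[0,-0.8,0],0,110],[[0,-0.8,0],0,110]]'

```text
clock: 11.95
tool_pos: [529.3, -361.7, 90.8]
ee_rot: [3.14, -0.001, -2.949]
wrist_force: [0.1, 1.0, -1.0]
finger_gap: 55.3
gripper_force: 26.7
```

```bash
python3 - <<'E'
from h import *
s=readout.observe(); print(s['joint_pos'].round(2),s['tool_pos'],s['ee_rot'],s['finger_gap'])
c=cap('wrist'); save(c,'w4'); print(go(529,-364.4,4.5,191))
E
```

```text
[-0.6   0.38 -0.03  1.17  0.   -0.79] [ 529.27775765 -361.65836624   90.78377109] [ 3.14031314e+00 -5.64405999e-04 -2.94851811e+00] 55.33645590425032
('shift', array([ 0.008, -0.031,  0.865]), 'turn', np.float64(0.001))
```

View pics/w4.png

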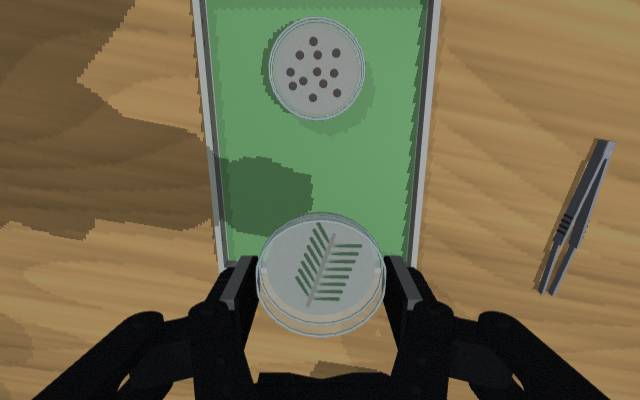

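Needle dish is over the far half of the tray, and the seed dish is resting in the near half at (317,68). Lowering.

drive_tool --plan '[[[0.01,-0.02,0.2],0,110],[[0.01,-0.02,0.45],0,110],[[0.01,-0.02,0.65],0,110],[[0.01,-0.02,0.75],0,110],[[0.01,-0.02,0.8],0,110],[[0.01,-0.02,0.82],0,110],[[0.01,-0.02,0.83],0,110],[[0.01,-0.02,0.84],0,110],[[0.01,-0.02,0.84],0,110],[[0.01,-0.02,0.84],0,110]]'

```text
clock: 12.83
tool_pos: [529.5, -364.9, 8.2]
ee_rot: [-3.141, 0.001, -2.949]
wrist_force: [-0.6, 0.1, -0.7]
finger_gap: 55.7
gripper_force: 26.7
```

drive_tool --plan '[[[0,0,0],0,80],[[0,0,0],0,60],[[0,0,0],0,45],[[0,0,0],0,40],[[0,0,0],0,40],[[0,0,0],0,40]]'

```text
clock: 13.33
tool_pos: [529.0, -364.6, 7.3]
ee_rot: [3.142, -0.0, -2.949]
wrist_force: [-0.4, 0.0, 0.2]
finger_gap: 71.8
gripper_force: 0.0
```

drive_tool --plan '[[[0,0,-0.1],0,40],[[0,0,-0.3],0,40],[[0,0,-0.6],0,40],[[0,0,-1],0,40],[[0,0,-1],0,40],[[0,0,-1],0,40]]'

```text
clock: 13.83
tool_pos: [530.7, -365.8, 111.4]
ee_rot: [-3.137, 0.005, -2.948]
wrist_force: [0.2, -0.4, -0.3]
finger_gap: 72.1
gripper_force: 0.0
```

```bash
python3 - <<'E'
from h import *
c=cap('wrist'); H,S,V=hsv(c); g=(S<70)&(V>90); 
print(circ(c,(529,-364),19,g,36)); P=cloud(c); m=(np.hypot(P[...,0]-529,P[...,1]+364)<22)&(P[...,2]<40); print(np.nanmedian(P[...,2][m]))
print(go(463.5,86,110,191))
print(go(463.5,86,110,-173.3))
c=cap('top');H,S,V=hsv(c); g=(S<60)&(V>90);print(circ(c,(529,-364),19,g,36),circ(c,(440,-381),19,g,36))
E
```

```text
{'px': [323.0, 202.0], 'circ': ([528.2, -364.9], 29.4), 'rect': ([528.2, -364.5], [56.6, 58.4]), 'deg': -12.5}
18.69814534607123
('shift', array([-0.216,  4.554, -0.019]), 'turn', np.float64(0.0))
('shift', array([-0.216,  4.554, -0.019]), 'turn', np.float64(0.024))
{'px': [456.0, 190.0], 'circ': ([527.0, -363.6], 30.1), 'rect': ([520.1, -360.1], [59.9, 41.9]), 'deg': 61.7} {'px': [466.0, 224.0], 'circ': ([439.9, -380.0], 30.0), 'rect': ([439.5, -379.4], [56.3, 58.4]), 'deg': -1.6}
```

Both dishes are in the tray at (440,-381) and (528,-364.5), tops at 18.7. Going to the red bottle.

drive_tool --plan '[[[0,0.3,-0.05],0.024,60],[[0,0.65,-0.1],0.024,60],[[-0.05,1,-0.1],0.024,60],[[-0.05,1,-0.1],0.024,60]]'

```text
clock: 14.27
tool_pos: [512.9, -260.4, 116.1]
ee_rot: [3.138, -0.003, -3.02]
wrist_force: [-0.3, -1.3, 0.1]
finger_gap: 65.2
gripper_force: 0.0
```

drive_tool --plan '[[[0.03,0.33,0],0,60],[[0.03,0.66,0],0,60],[[0.03,1,0],0,60],[[0.03,1,0],0,60]]'

```text
clock: 14.6
tool_pos: [497.9, -161.9, 115.9]
ee_rot: [3.138, -0.003, -3.02]
wrist_force: [-0.4, 0.8, -0.3]
finger_gap: 65.8
gripper_force: 0.0
```

drive_tool --plan '[[[0.03,0.33,0],0,60],[[0.03,0.66,0],0,60],[[0.03,1,0],0,60],[[0.03,1,0],0,60]]'

```text
clock: 14.93
tool_pos: [483.5, -63.6, 116.0]
ee_rot: [3.139, -0.003, -3.02]
wrist_force: [0.2, -0.4, -0.4]
finger_gap: 65.3
gripper_force: 0.0
```

drive_tool --plan '[[[0.03,0.33,0],0,60],[[0.03,0.66,0],0,60],[[0.03,1,0],0,60],[[0.03,1,0],0,60],[[0.03,1,0],0,60]]'

```text
clock: 15.35
tool_pos: [470.0, 32.2, 116.4]
ee_rot: [-3.141, -0.002, -3.021]
wrist_force: [0.2, -0.3, 0.2]
finger_gap: 65.3
gripper_force: 0.0
```

```bash
python3 - <<'E'
from h import *
print(readout.observe()['tool_pos'])
c=cap('wrist'); P=cloud(c)
for n,q in (('red',(464,86)),('blue',(469,195))):
    near=np.hypot(P[...,0]-q[0],P[...,1]-q[1])<28
    a=P[near&(P[...,2]>55)&(P[...,2]<75)]; b=P[near&(P[...,2]>12)&(P[...,2]<42)]
    print(n,len(a),a.min(0).round(1),a.max(0).round(1),'| body',len(b),b.min(0).round(1),b.max(0).round(1)) if len(a)*len(b) else print(n,len(a),len(b))
print(go(464,86,110,186.7))
E
```

```text
[469.99455156  32.17844508 116.3646417 ]
red 652 [454.7  78.6  55. ] [472.8  96.7  66.3] | body 637 [450.2  73.9  12. ] [476.9  98.6  42. ]
blue 735 [460.2 187.3  55. ] [479.1 203.5  66.1] | body 1203 [455.6 183.2  12. ] [482.2 207.2  42. ]
('shift', array([-0.003,  0.551,  0.065]), 'turn', np.float64(0.001))
```

drive_tool --plan '[[[0,0.25,0],0,60],[[0,0.45,0.05],0,60],[[0,0.555,0.15],0,60],[[0,0.555,0.2],0,60],[[0,0.555,0.2],0,60],[[0,0.555,0.2],0,60]]'

```text
clock: 15.9
tool_pos: [463.7, 85.3, 96.5]
ee_rot: [-3.141, -0.002, -3.025]
wrist_force: [-0.1, 0.1, 0.8]
finger_gap: 65.2
gripper_force: 0.0
```

drive_tool --plan '[[[0,0,0.2],0,60],[[0,0,0.4],0,60],[[0,0,0.6],0,60],[[0,0,0.75],0,60],[[0,0,0.84],0,60],[[0,0,0.84],0,60],[[0,0,0.84],0,60]]'

```text
clock: 16.48
tool_pos: [464.2, 85.9, 13.5]
ee_rot: [-3.141, -0.0, -3.025]
wrist_force: [0.9, 0.6, -0.6]
finger_gap: 64.9
gripper_force: 0.0
```

drive_tool --plan '[[[0,0,0],0,120],[[0,0,0],0,150],[[0,0,0],0,190],[[0,0,0],0,190],[[0,0,0],0,190],[[0,0,0],0,190],[[0,0,0],0,190],[[0,0,0],0,190]]' --newtons 25

```text
clock: 17.15
tool_pos: [464.8, 86.6, 14.3]
ee_rot: [-3.141, 0.002, -3.024]
wrist_force: [-1.2, -0.7, 5.7]
finger_gap: 26.3
gripper_force: 24.4
```

Red bottle is gripped. Lifting it and going to the rack.

drive_tool --plan '[[[0,0,-0.05],0,190],[[0,0,-0.2],0,190],[[0,0,-0.45],0,190],[[0,0,-0.7],0,190],[[0,0,-0.9],0,190],[[0,0,-0.9],0,190]]'

```text
clock: 17.65
tool_pos: [466.3, 87.0, 107.7]
ee_rot: [3.141, 0.006, -3.024]
wrist_force: [1.9, 1.2, -0.6]
finger_gap: 26.2
gripper_force: 24.7
```

drive_tool --plan '[[[-0.12,-0.12,0],0,190],[[-0.35,-0.34,0],0,190],[[-0.6,-0.58,0],0,190],[[-0.67,-0.645,0],0,190],[[-0.67,-0.645,0],0,190]]'

```text
clock: 18.07
tool_pos: [539.5, 29.0, 102.3]
ee_rot: [-3.141, -0.001, -3.026]
wrist_force: [0.2, 0.7, -0.1]
finger_gap: 26.0
gripper_force: 24.8
```

drive_tool --plan '[[[-0.2,-0.2,0],0,190],[[-0.4,-0.4,0],0,190],[[-0.57,-0.56,0],0,190],[[-0.65,-0.63,0],0,190],[[-0.67,-0.645,0],0,190],[[-0.67,-0.645,0],0,190],[[-0.67,-0.645,0],0,190]]'

```text
clock: 18.65
tool_pos: [611.0, -25.0, 103.0]
ee_rot: [3.141, -0.001, -3.023]
wrist_force: [-0.0, 0.2, 0.1]
finger_gap: 26.4
gripper_force: 24.8
```

```bash
python3 - <<'E'
from h import *
s=readout.observe(); print(s['joint_pos'].round(2),s['tool_pos'],s['ee_rot'],s['finger_gap'])
c=cap('wrist'); save(c,'w5'); P=cloud(c)
c2=cap('top'); save(c2,'t5'); H,S,V=hsv(c2); red=((H<6)|(H>174))&(S>150)
c3=cap('side'); save(c3,'s5'); H,S,V=hsv(c3); bl=(H>100)&(H<128)&(S>150)&(V>60); red=((H<6)|(H>174))&(S>150)
print('side blue bay',circ(c3,(662,-20),4,bl,30)); print('side red',circ(c3,(613,-26),4,red,30))
print(go(613.2,-25.8,110,186.7))
E
```

```text
[-0.04  0.32 -0.08  1.17  0.   -0.16] [611.0033317  -24.99072537 103.02198334] [ 3.14100616e+00 -1.40342376e-03 -3.02323346e+00] 26.431524945940172
side blue bay {'px': [378.0, 187.0], 'circ': ([663.2, -19.8], 24.9), 'rect': ([663.3, -19.1], [36.6, 38.4]), 'deg': -84.1}
side red {'px': [367.0, 196.0], 'circ': ([615.7, -24.0], 24.1), 'rect': ([615.7, -25.3], [34.7, 39.5]), 'deg': -83.6}
('shift', array([-0.018, -0.01 , -0.065]), 'turn', np.float64(0.001))
```

View pics/w5.png

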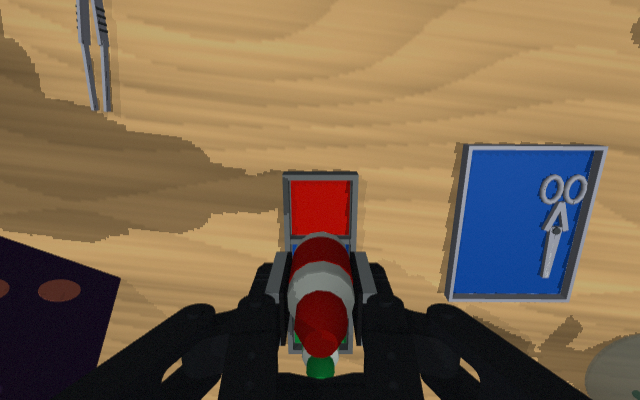

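Wrist view: the bottle is held at (322,290) and the red bay is visible at (321,208). Checking the bay centre from this view.

```bash
python3 - <<'E'
from h import *
c=cap('wrist'); H,S,V=hsv(c); red=((H<6)|(H>174))&(S>150); red[:150]=0; red[232:]=0
print(circ(c,(605,-26),4,red,60))
for u,v in ((287,173),(357,173)): print('near rim outer corner z12',ray(c,u,v,12).round(1))
a=ray(c,287,173,12);b=ray(c,357,173,12); m=(a+b)/2; d=np.array([np.cos(np.radians(6.7)),np.sin(np.radians(6.7))]); print('red bay from rim',m[:2]+d*26.5,'width',np.linalg.norm(a-b))
E
```

```text
{'px': [320.0, 205.0], 'circ': ([612.8, -24.8], 28.9), 'rect': ([612.7, -24.7], [39.6, 42.9]), 'deg': -83.2}
near rim outer corner z12 [588.9 -50.7  12. ]
near rim outer corner z12 [583.2  -2.5  12. ]
red bay from rim [612.38747582 -23.49718427] width 48.57316595804569
```

drive_tool --plan '[[[-0.02,0,0.2],0,190],[[-0.02,0,0.45],0,190],[[-0.02,0,0.62],0,190],[[-0.02,0,0.72],0,190],[[-0.02,0,0.78],0,190],[[-0.02,0,0.81],0,190],[[-0.02,0,0.83],0,190],[[-0.02,0,0.84],0,190],[[-0.02,0,0.85],0,190],[[-0.02,0,0.85],0,190],[[-0.02,0,0.85],0,190]]'

```text
clock: 19.77
tool_pos: [614.6, -25.7, 18.9]
ee_rot: [-3.141, 0.001, -3.024]
wrist_force: [-0.3, 0.6, -0.4]
finger_gap: 26.4
gripper_force: 24.8
```

drive_tool --plan '[[[0,0,0],0,165],[[0,0,0],0,140],[[0,0,0],0,110],[[0,0,0],0,90],[[0,0,0],0,90],[[0,0,0],0,90],[[0,0,0],0,90]]'

```text
clock: 20.35
tool_pos: [614.2, -25.7, 18.3]
ee_rot: [-3.142, -0.0, -3.024]
wrist_force: [-0.1, 0.3, 0.2]
finger_gap: 55.1
gripper_force: 0.0
```

drive_tool --plan '[[[0,0,-0.1],0,90],[[0,0,-0.3],0,90],[[0,0,-0.6],0,80],[[0,0,-1],0,60],[[0,0,-1],0,60],[[0,0,-1],0,60]]'

```text
clock: 20.85
tool_pos: [616.2, -25.7, 122.2]
ee_rot: [-3.141, 0.006, -3.024]
wrist_force: [0.4, -0.4, -0.0]
finger_gap: 65.6
gripper_force: 0.0
```

```bash
python3 - <<'E'
from h import *
c=cap('wrist'); save(c,'w6'); P=cloud(c)
q=(613,-25); near=np.hypot(P[...,0]-q[0],P[...,1]-q[1])<28
a=P[near&(P[...,2]>58)&(P[...,2]<78)]; print(len(a),a.min(0).round(1),a.max(0).round(1))
print(go(469,195.3,110,186.7))
E
```

```text
652 [604.6 -34.5  58.2] [622.7 -16.1  70.4]
('shift', array([1.191, 2.366, 0.095]), 'turn', np.float64(0.0))
```

View pics/w6.png

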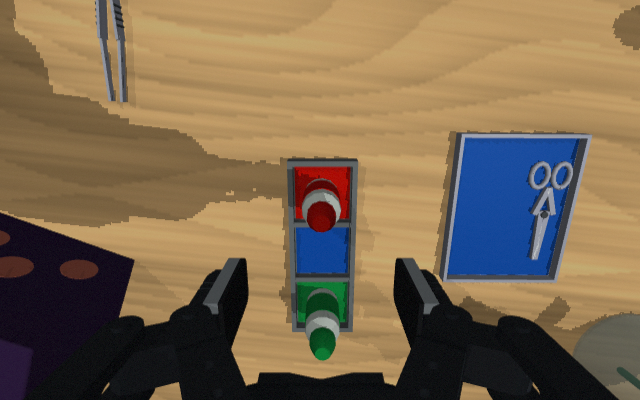

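The red bottle stands upright in the red bay at (321,205), and the blue bay is free at (322,251). Next is the blue bottle.

drive_tool --plan '[[[0.15,0.3,0],0,60],[[0.3,0.6,0],0,60],[[0.4,0.8,0],0,60],[[0.4,0.8,0],0,60]]'

```text
clock: 21.23
tool_pos: [561.9, 51.7, 117.0]
ee_rot: [3.14, -0.004, -3.021]
wrist_force: [0.6, 0.3, -0.4]
finger_gap: 65.3
gripper_force: 0.0
```

drive_tool --plan '[[[0.15,0.3,0],0,60],[[0.3,0.6,0],0,60],[[0.4,0.8,0],0,60],[[0.4,0.8,0],0,60]]'

```text
clock: 21.57
tool_pos: [513.4, 125.9, 117.2]
ee_rot: [3.141, -0.003, -3.02]
wrist_force: [0.0, 0.1, -0.5]
finger_gap: 65.1
gripper_force: 0.0
```

drive_tool --plan '[[[0.15,0.3,0],0,60],[[0.3,0.6,0],0,60],[[0.38,0.76,0.1],0,60],[[0.39,0.77,0.2],0,60],[[0.39,0.77,0.2],0,60],[[0.39,0.77,0.2],0,60]]'

```text
clock: 22.07
tool_pos: [468.1, 194.7, 97.2]
ee_rot: [-3.14, -0.002, -3.024]
wrist_force: [-0.3, -0.5, -0.0]
finger_gap: 65.6
gripper_force: 0.0
```

```bash
python3 - <<'E'
from h import *
print(readout.observe()['tool_pos'])
c=cap('wrist'); P=cloud(c)
for n,q in (('blue',(469,195)),):
    near=np.hypot(P[...,0]-q[0],P[...,1]-q[1])<28
    a=P[near&(P[...,2]>55)&(P[...,2]<75)]; b=P[near&(P[...,2]>12)&(P[...,2]<42)]
    print(n,len(a),a.min(0).round(1),a.max(0).round(1),'| body',len(b),b.min(0).round(1),b.max(0).round(1))
print(go(469,195.3,12.5,186.7))
E
```

```text
[468.05714255 194.74360682  97.18699087]
blue 756 [460.  188.5  55.1] [476.6 207.4  66.2] | body 647 [455.3 184.2  12.2] [478.5 211.4  41.9]
('shift', array([-0.005,  0.006,  0.853]), 'turn', np.float64(-0.0))
```

drive_tool --plan '[[[0,0.02,0.2],0,60],[[0,0.02,0.4],0,60],[[0,0.02,0.6],0,60],[[0,0.02,0.75],0,60],[[0,0.02,0.845],0,60],[[0,0.02,0.845],0,60],[[0,0.02,0.845],0,60]]'

```text
clock: 22.7
tool_pos: [468.4, 197.1, 14.0]
ee_rot: [-3.141, -0.0, -3.025]
wrist_force: [0.4, 0.7, 0.4]
finger_gap: 65.1
gripper_force: 0.0
```

drive_tool --plan '[[[0,0,0],0,120],[[0,0,0],0,150],[[0,0,0],0,190],[[0,0,0],0,190],[[0,0,0],0,190],[[0,0,0],0,190],[[0,0,0],0,190],[[0,0,0],0,190]]'

```text
clock: 23.37
tool_pos: [468.7, 198.0, 14.9]
ee_rot: [3.141, 0.002, -3.024]
wrist_force: [0.4, -1.1, 6.0]
finger_gap: 26.3
gripper_force: 24.5
```

drive_tool --plan '[[[0,0,-0.05],0,190],[[0,0,-0.2],0,190],[[0,0,-0.45],0,190],[[0,0,-0.7],0,190],[[0,0,-0.95],0,190],[[0,0,-0.95],0,190],[[0,0,-0.95],0,190]]'

```text
clock: 23.95
tool_pos: [468.9, 198.2, 110.4]
ee_rot: [3.141, 0.003, -3.024]
wrist_force: [0.6, 0.5, -1.1]
finger_gap: 26.1
gripper_force: 24.6
```

drive_tool --plan '[[[-0.1,-0.14,0],0,190],[[-0.25,-0.35,0],0,190],[[-0.4,-0.57,0],0,190],[[-0.555,-0.79,0],0,190],[[-0.555,-0.79,0],0,190]]'

```text
clock: 24.37
tool_pos: [534.1, 123.0, 107.2]
ee_rot: [-3.14, -0.001, -3.027]
wrist_force: [0.7, 0.3, -1.1]
finger_gap: 26.4
gripper_force: 24.7
```

drive_tool --plan '[[[-0.18,-0.26,0],0,190],[[-0.36,-0.52,0],0,190],[[-0.555,-0.79,0],0,190],[[-0.555,-0.79,0],0,190]]'

```text
clock: 24.7
tool_pos: [599.0, 50.6, 107.0]
ee_rot: [-3.14, -0.001, -3.028]
wrist_force: [-0.4, 0.3, -0.9]
finger_gap: 26.0
gripper_force: 24.8
```

drive_tool --plan '[[[-0.18,-0.26,0],0,190],[[-0.36,-0.52,0],0,190],[[-0.5,-0.7,0],0,190],[[-0.55,-0.77,0],0,190],[[-0.555,-0.79,0],0,190],[[-0.555,-0.79,0],0,190],[[-0.555,-0.79,0],0,190]]'

```text
clock: 25.28
tool_pos: [660.1, -17.1, 108.3]
ee_rot: [3.141, -0.001, -3.023]
wrist_force: [-0.4, 0.4, -0.5]
finger_gap: 26.2
gripper_force: 24.8
```

```bash
python3 - <<'E'
from h import *
s=readout.observe(); print(s['joint_pos'].round(2),s['tool_pos'],s['ee_rot'],s['finger_gap'])
c=cap('wrist'); save(c,'w7'); P=cloud(c)
q=(613,-25); near=np.hypot(P[...,0]-q[0],P[...,1]-q[1])<20
a=P[near&(P[...,2]>58)&(P[...,2]<78)]; print('red cap',len(a),a.min(0).round(1),a.max(0).round(1))
print(go(662.3,-19.7,107,186.7))
E
```

```text
[-0.03  0.41  0.06  1.22  0.   -0.14] [660.05276846 -17.09227272 108.30633963] [ 3.14099804e+00 -1.46607228e-03 -3.02317087e+00] 26.241362387254682
red cap 882 [604.9 -34.5  58.2] [623.3 -16.2  70.7]
('shift', array([-0.018, -0.03 ,  0.016]), 'turn', np.float64(0.001))
```

View pics/w7.png

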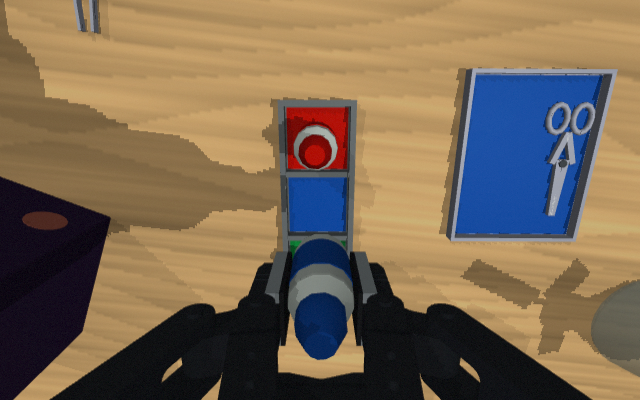

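Blue bottle is held just past the empty blue bay (318,205) in view terms, with red seated at (316,150). Lowering it.

drive_tool --plan '[[[-0.015,-0.03,0.15],0,190],[[-0.015,-0.03,0.4],0,190],[[-0.015,-0.03,0.62],0,190],[[-0.015,-0.03,0.75],0,190],[[-0.015,-0.03,0.82],0,190],[[-0.015,-0.03,0.855],0,190],[[-0.015,-0.03,0.875],0,190],[[-0.015,-0.03,0.885],0,190],[[-0.015,-0.03,0.893],0,190],[[-0.015,-0.03,0.893],0,190],[[-0.015,-0.03,0.893],0,190]]'

```text
clock: 26.25
tool_pos: [663.5, -20.9, 20.3]
ee_rot: [-3.141, 0.001, -3.024]
wrist_force: [0.2, -0.3, -0.5]
finger_gap: 26.2
gripper_force: 24.8
```

drive_tool --plan '[[[0,0,0],0,165],[[0,0,0],0,140],[[0,0,0],0,110],[[0,0,0],0,90],[[0,0,0],0,90],[[0,0,0],0,90],[[0,0,0],0,90]]'

```text
clock: 26.83
tool_pos: [663.0, -20.9, 19.5]
ee_rot: [3.142, -0.0, -3.024]
wrist_force: [-0.5, 0.2, -0.4]
finger_gap: 55.1
gripper_force: 0.0
```

drive_tool --plan '[[[0,0,-0.1],0,90],[[0,0,-0.3],0,90],[[0,0,-0.6],0,90],[[0,0,-1],0,100],[[0,0,-1],0,120],[[0,0,-1],0,130]]'

```text
clock: 27.33
tool_pos: [665.0, -20.9, 123.7]
ee_rot: [-3.141, 0.007, -3.024]
wrist_force: [0.7, 0.4, 0.6]
finger_gap: 42.0
gripper_force: 0.0
```

```bash
python3 - <<'E'
from h import *
c=cap('wrist'); save(c,'w8'); P=cloud(c)
for q in ((613,-25),(662,-19.5)):
    near=np.hypot(P[...,0]-q[0],P[...,1]-q[1])<20
    a=P[near&(P[...,2]>58)&(P[...,2]<78)]; print('cap',len(a),a.min(0).round(1),a.max(0).round(1))
print(go(502,-181,110,180))
E
```

```text
cap 777 [604.9 -34.4  58.3] [623.2 -16.2  70.9]
cap 637 [654.8 -29.5  58. ] [672.5 -11.3  70.4]
('shift', array([ 1.795, -1.4  ,  0.108]), 'turn', np.float64(0.037))
```

Both caps are at rest at the correct height, so both bottles are seated. On to the forceps, moving back before sideways to stay clear of the tissue box.

drive_tool --plan '[[[0.33,-0.05,0],0,130],[[0.66,-0.15,0],0,130],[[1,-0.3,0],0,130],[[1,-0.3,0],0,130]]'

```text
clock: 27.72
tool_pos: [560.4, -64.1, 117.4]
ee_rot: [3.141, -0.008, -3.026]
wrist_force: [-0.3, 0.4, 1.0]
finger_gap: 41.8
gripper_force: 0.0
```

drive_tool --plan '[[[0.3,-0.3,0],0,130],[[0.6,-0.6,0],0,130],[[0.79,-0.79,0],0,130],[[0.79,-0.79,0],0,130]]'

```text
clock: 28.05
tool_pos: [494.2, -152.8, 118.4]
ee_rot: [-3.142, -0.004, -3.028]
wrist_force: [0.3, 0.5, -0.5]
finger_gap: 41.8
gripper_force: 0.0
```

drive_tool --plan '[[[0,-0.2,0],0.037,130],[[0,-0.3,0],0.037,130],[[0,-0.3,0],0.037,130],[[0,-0.3,0],0.037,130],[[0,-0.3,0],0.037,130]]'

```text
clock: 28.47
tool_pos: [501.5, -179.2, 118.9]
ee_rot: [3.141, -0.001, -3.138]
wrist_force: [0.2, 0.3, -0.5]
finger_gap: 41.8
gripper_force: 0.0
```

```bash
python3 - <<'E'
from h import *
s=readout.observe(); print(s['tool_pos'],s['ee_rot'],s['finger_gap'])
c=cap('wrist'); save(c,'w9'); P=cloud(c)
m=(P[...,2]>4.5)&(P[...,2]<14)&(abs(P[...,0]-502)<75)&(abs(P[...,1]+181)<25)
k=cv2.morphologyEx(m.astype(np.uint8),cv2.MORPH_OPEN,np.ones((2,2),np.uint8)); q=P[k>0]
r=cv2.minAreaRect(q[:,:2].astype(np.float32)); print(len(q),r,np.median(q,0)); b=cv2.boxPoints(r); print(b.round(1).tolist())
mid=q[abs(q[:,0]-r[0][0])<8]; print('mid y',mid[:,1].min(),mid[:,1].max())
E
```

```text
[ 501.52084378 -179.22829822  118.92042845] [ 3.14079261e+00 -1.07599489e-03 -3.13810072e+00] 41.83533453812405
834 ((505.7355041503906, -181.1403350830078), (120.18473052978516, 13.668721199035645), 0.4138404428958893) [nan nan nan]
[[445.6000061035156, -174.6999969482422], [445.70001220703125, -188.39999389648438], [565.9000244140625, -187.5], [565.7999877929688, -173.89999389648438]]
mid y -187.65998044031804 -175.08141761918748
```

View pics/w9.png

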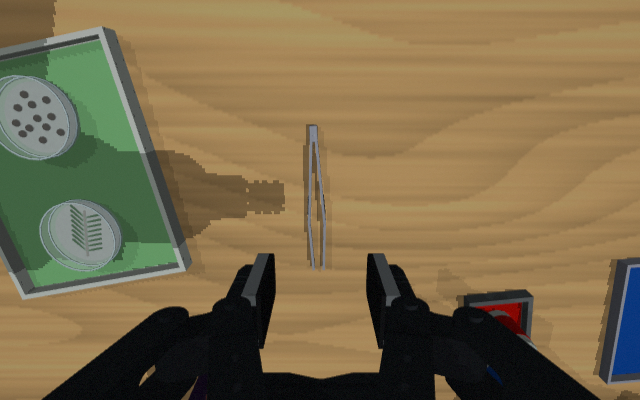

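Forceps are below the gripper: joined end at (313,127), tips at (313–322,268). Casting the ends onto the table plane.

```bash
python3 - <<'E'
from h import *
c=cap('wrist')
a=ray(c,313,126,6); b=ray(c,318,268,6); d=b-a; print(a.round(1),b.round(1),'len',np.linalg.norm(d),'deg',np.degrees(np.arctan2(d[1],d[0])),'mid',((a+b)/2).round(1))
m=(a+b)/2; yaw=180+np.degrees(np.arctan2(d[1],d[0])); print(go(m[0],m[1],2,yaw))
E
```

```text
[ 446.  -184.3    6. ] [ 560.9 -180.5    6. ] len 115.0035221558249 deg 1.8784804851060715 mid [ 503.5 -182.4    6. ]
('shift', array([-0.019, -0.034,  1.172]), 'turn', np.float64(-0.009))
```

drive_tool --plan '[[[-0.02,-0.025,0.3],-0.009,130],[[-0.02,-0.025,0.6],-0.009,130],[[-0.02,-0.025,0.7],-0.009,130],[[-0.02,-0.025,0.7],-0.009,130],[[-0.02,-0.025,0.7],-0.009,130]]'

```text
clock: 28.98
tool_pos: [503.4, -181.9, 49.7]
ee_rot: [3.141, -0.001, -3.111]
wrist_force: [-0.3, -0.3, 0.8]
finger_gap: 41.9
gripper_force: 0.0
```

drive_tool --plan '[[[0,0,0.15],0,130],[[0,0,0.28],0,130],[[0,0,0.38],0,130],[[0,0,0.44],0,130],[[0,0,0.47],0,130],[[0,0,0.47],0,130],[[0,0,0.47],0,130]]'

```text
clock: 29.57
tool_pos: [503.9, -182.6, 3.1]
ee_rot: [-3.141, 0.001, -3.112]
wrist_force: [1.2, 0.2, 0.2]
finger_gap: 42.0
gripper_force: 0.0
```

drive_tool --plan '[[[0,0,0],0,170],[[0,0,0],0,200],[[0,0,0],0,240],[[0,0,0],0,240],[[0,0,0],0,240],[[0,0,0],0,240],[[0,0,0],0,240]]' --newtons 30

```text
clock: 30.15
tool_pos: [504.0, -182.7, 3.1]
ee_rot: [-3.141, 0.001, -3.112]
wrist_force: [-1.2, 0.7, 5.8]
finger_gap: 11.2
gripper_force: 29.5
```

drive_tool --plan '[[[0,0,-0.05],0,240],[[0,0,-0.2],0,240],[[0,0,-0.45],0,240],[[0,0,-0.75],0,240],[[0,0,-1],0,240],[[0,0,-1],0,240],[[0,0,-1],0,240]]'

```text
clock: 30.73
tool_pos: [504.5, -182.8, 104.0]
ee_rot: [-3.141, 0.003, -3.112]
wrist_force: [-0.7, 0.1, -2.0]
finger_gap: 11.2
gripper_force: 29.2
```

```bash
python3 - <<'E'
from h import *
s=readout.observe(); print(s['tool_pos'],s['ee_rot'],s['finger_gap'],s['gripper_force'])
c=cap('wrist'); save(c,'w10')
t=np.radians(7.3); C=np.array([477,354.5]); T=C-30*np.array([-np.sin(t),np.cos(t)]); print(T,go(*T,105,180+7.5))
E
```

```text
[ 504.49388256 -182.75911032  103.9688282 ] [-3.14054253e+00  2.76894920e-03 -3.11184220e+00] 11.223090020730284 29.22490072553046
[480.81193826 324.74316672] ('shift', array([ 0.077,  5.076, -0.026]), 'turn', np.float64(-0.032))
```

View pics/w10.png

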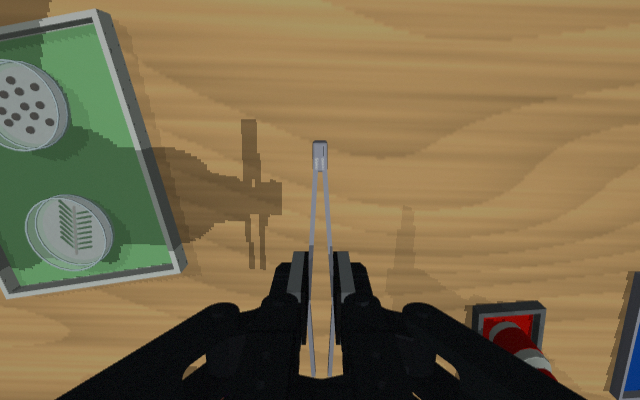

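Forceps are held in line with the tool, at (320,150) to (320,370). Carrying them to the middle-sized instrument tray.

drive_tool --plan '[[[0,0.15,0],0,240],[[0,0.45,0],0,240],[[0,0.8,0],0,240],[[0.02,1,0],0,240],[[0.02,1,0],0,240]]'

```text
clock: 31.2
tool_pos: [496.8, -79.4, 100.6]
ee_rot: [3.14, -0.004, -3.108]
wrist_force: [-0.1, -0.7, -0.1]
finger_gap: 10.9
gripper_force: 29.3
```

drive_tool --plan '[[[0,0.33,0],0,240],[[0,0.66,0],0,240],[[0.02,1,0],0,240],[[0.02,1,0],0,240]]'

```text
clock: 31.53
tool_pos: [492.3, 21.0, 101.0]
ee_rot: [3.14, -0.003, -3.108]
wrist_force: [0.8, -0.8, -0.3]
finger_gap: 11.0
gripper_force: 29.4
```

drive_tool --plan '[[[0,0.33,0],0,240],[[0,0.66,0],0,240],[[0.02,1,0],0,240],[[0.02,1,0],0,240]]'

```text
clock: 31.87
tool_pos: [487.9, 120.7, 101.1]
ee_rot: [3.14, -0.002, -3.108]
wrist_force: [0.2, -0.4, -0.4]
finger_gap: 10.9
gripper_force: 29.4
```

drive_tool --plan '[[[0,0.33,0],0,240],[[0,0.66,0],0,240],[[0.02,0.95,0],0,240],[[0.02,0.95,0],0,240]]'

```text
clock: 32.2
tool_pos: [483.5, 214.9, 101.2]
ee_rot: [3.141, -0.001, -3.108]
wrist_force: [0.4, 0.1, -0.2]
finger_gap: 10.9
gripper_force: 29.5
```

drive_tool --plan '[[[0,0.3,0],-0.02,240],[[0,0.6,0],-0.032,240],[[0,0.8,0],-0.032,240],[[0,0.9,0],-0.032,240],[[0,0.9,0],-0.032,240],[[0,0.9,0],-0.032,240],[[0,0.9,0],-0.032,240]]'

```text
clock: 32.78
tool_pos: [481.2, 300.5, 102.1]
ee_rot: [-3.141, -0.001, -3.013]
wrist_force: [-0.0, -0.4, -0.7]
finger_gap: 11.3
gripper_force: 29.5
```

```bash
python3 - <<'E'
from h import *
s=readout.observe(); print(s['joint_pos'].round(2),s['tool_pos'],s['ee_rot'],s['finger_gap'],s['gripper_force'])
c=cap('wrist'); save(c,'w11'); H,S,V=hsv(c); bl=(H>100)&(H<128)&(S>150)&(V>60)
print(circ(c,(477,354),4,bl,220))
t=cap('top'); H,S,V=hsv(t); bl=(H>100)&(H<128)&(S>150)&(V>60)
P=cloud(t); q=P[250-85:250,125:205].reshape(-1,3)
E
```

```text
[ 0.56  0.24 -0.19  1.14 -0.    0.43] [481.15971796 300.5166808  102.06189157] [-3.14053370e+00 -9.19644223e-04 -3.01254265e+00] 11.333798209576967 29.521926512243226
{'px': [402.0, 188.0], 'circ': ([476.2, 353.6], 106.4), 'rect': ([476.7, 353.5], [170.6, 130.2]), 'deg': 7.8}
```

View pics/w11.png

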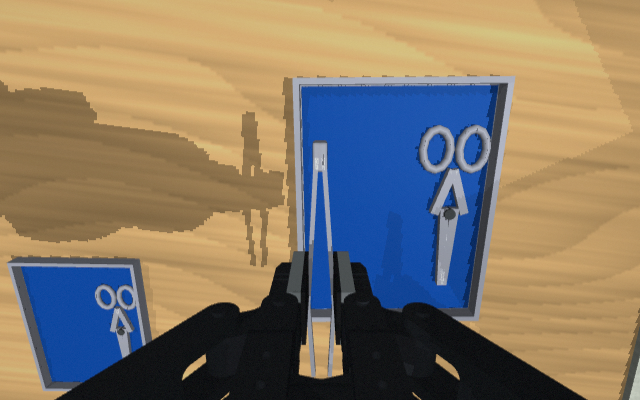

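Middle tray floor fitted at 170.6 x 130 mm, centre (476.7,353.5), yaw 7.8°. The scissors are on its far (+y) side at (450,200). Target is y = -28 mm in the tray.

drive_tool --plan '[[[-0.01,0.1,0],0,240],[[-0.03,0.22,0.1],-0.002,240],[[-0.03,0.25,0.35],-0.002,240],[[-0.03,0.25,0.6],-0.002,240],[[-0.03,0.25,0.78],-0.002,240],[[-0.03,0.25,0.87],-0.002,240],[[-0.03,0.25,0.91],-0.002,240],[[-0.03,0.25,0.935],-0.002,240],[[-0.03,0.25,0.95],-0.002,240],[[-0.03,0.25,0.95],-0.002,240],[[-0.03,0.25,0.95],-0.002,240]]'

```text
clock: 33.8
tool_pos: [481.5, 327.7, 8.5]
ee_rot: [3.141, 0.002, -3.005]
wrist_force: [0.3, 0.1, -0.7]
finger_gap: 10.6
gripper_force: 29.5
```

drive_tool --plan '[[[0,0,0],0,215],[[0,0,0],0,195],[[0,0,0],0,170],[[0,0,0],0,155],[[0,0,0],0,155],[[0,0,0],0,155],[[0,0,0],0,155]]'

```text
clock: 34.38
tool_pos: [480.8, 327.3, 7.5]
ee_rot: [-3.142, -0.0, -3.005]
wrist_force: [0.7, 0.2, -0.2]
finger_gap: 33.6
gripper_force: 0.0
```

drive_tool --plan '[[[0,0,-0.1],0,155],[[0,0,-0.3],0,155],[[0,0,-0.6],0,155],[[0,0,-1],0,155],[[0,0,-1],0,155],[[0,0,-1],0,155]]'

```text
clock: 34.88
tool_pos: [482.6, 328.4, 111.2]
ee_rot: [3.139, 0.006, -3.005]
wrist_force: [0.9, -0.1, 0.1]
finger_gap: 33.8
gripper_force: 0.0
```

drive_tool --plan '[[[0.4,-0.3,-0.3],0,155],[[0.8,-0.6,-0.5],0,155],[[0.8,-0.6,-0.6],0,155],[[0.8,-0.6,-0.6],0,155],[[0.8,-0.6,-0.6],0,155],[[0.8,-0.6,-0.6],0,155]]'

```text
clock: 35.38
tool_pos: [409.9, 257.0, 167.0]
ee_rot: [3.141, 0.0, -3.005]
wrist_force: [0.3, -0.5, 0.1]
finger_gap: 33.4
gripper_force: 0.0
```

```bash
python3 - <<'E'
from h import *
s=readout.observe(); print(s['tool_pos'])
c=cap('wrist'); save(c,'w12'); t=cap('top'); si=cap('side')
a=np.vstack([t['frame'],]); cv2.imwrite('pics/fin.png',np.vstack([cv2.resize(t['frame'][80:280,100:520],(800,381)),cv2.resize(c['frame'],(352,220)).repeat(1,1) if 0 else np.hstack([cv2.resize(c['frame'],(350,219)),cv2.resize(si['frame'][100:360,180:520],(450,219))])])[:,:,::-1])
P=cloud(c); tt=np.radians(7.8); d=P[...,:2]-np.array([476.7,353.5]); X=d@[np.cos(tt),np.sin(tt)]; Y=d@[-np.sin(tt),np.cos(tt)]
H,S,V=hsv(c); bl=(H>100)&(H<128)&(S>120)
m=(~bl)&(abs(X)<75)&(Y>-60)&(Y<10)&(P[...,2]<40); print(m.sum(),X[m].min(),X[m].max(),Y[m].min(),Y[m].max(),np.median(P[...,2][m]),np.percentile(P[...,2][m],[5,95]))
E
```

```text
[409.89083363 257.00659254 166.9673118 ]
419 -57.972544740908866 -0.7689659296134569 -31.780264808790946 -20.054239409685177 12.071254094004473 [ 5.59089691 13.52784954]
```

View pics/fin.png

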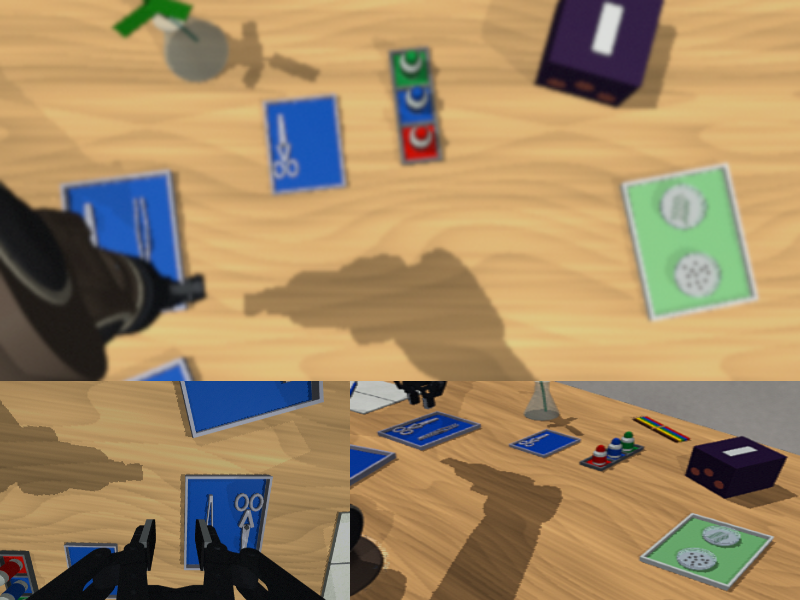

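All pieces are in place: the bottles are in their own bays, the dishes side by side in the green tray, and the forceps flat on the blue mat at y -32 to -20 mm, clear of the scissors. Handing in.

```bash
python3 -c "
from plant import job; print(job.close_job())"
```

```text
the job is handed in; nothing more can be done
None
```

The bench is cleared and the job handed in at about 35 s: both dishes are flat and side by side in the green tray, each bottle is upright in its own bay, and the forceps lie lengthwise beside the scissors in the middle-sized instrument tray.

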